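# Stop the kettle's hot plate, turn it off and reset its stop

### The arm

A 6-joint arm with a two-finger parallel gripper is mounted at the origin on the work surface. World frame = base frame: x ahead of the robot, y to its left, z up, the work surface at z = 0. Lengths are in mm, angles in rad, forces in N, time in s.
With the tool pointing down it reaches from about 325 to 900 mm from the base axis. Payload 6.1 kg.
Tool frame: the origin (TCP) lies between the finger pads; the fingertips stand 25 mm ahead of it and the grasp point (between the pads) lies 6 mm ahead of it (manip.finger_overhang is the distance from the TCP to the fingertips, in mm); z points along the fingers, y is the direction in which the jaws open and shut (so a half turn about z gives the same grasp; the last joint's range is limited). The gripper opens to 85 mm and grips with 20 to 120 N. Pads are 22 mm wide; open, the fingers measure 114 mm over their backs; the gripper's body (76 mm by 85 mm) begins 54 mm behind the grasp point. The pads swing forward as they close: fully open they stand 13 mm farther back than shut.
Start: joints at [-1.371, 0.22, 1.526, -0, 1.395, -0.126], TCP at [200.035, -592.117, 256.3] pointing down, gripper open.
Joint ranges: [-2.98, 2.98], [-0.91, 2.08], [0.09, 2.57], [-1.24, 4.39], [0.2, 2.65], [-2.68, 2.68]. Speed limits (rad/s): [2.57, 2.57, 3.01, 3.14, 3.14, 3.14].

### API

Orientations are given as a unit quaternion [x, y, z, w].
In Python, from plant import manip gives the robot as it stands. Calls block until the motion is done:
- manip.move_ptp(position, orientation): joint-space move of the TCP to a pose.
- manip.servo_line(position, rot=None, v=150, guard=None): straight line of the TCP; rot=None keeps the orientation; v is the mean speed in mm/s. With guard (N) it stops when the force on the tool has changed by that much, and returns True; else False.
- manip.set_joints(angles): joint-space move.
- manip.gripper_to(opening, effort=None): opening from 0.0 (shut) to 1.0 (fully open); effort is the grip in N (None keeps the last); returns when the fingers have stopped.
- manip.sleep(seconds).
- manip.solve_ik(position, orientation): joint angles nearest the present ones, or None.
- manip.observe(): the state.
- manip.capture(name): name is "side" or "top" or "wrist"; returns (picture, depth): 480x640x3 uint8, red, green, blue; 480x640 float32, mm along the optical axis (not along the pixel's ray), 0 where there is no reading.
- manip.camera_info(name): a dict with "vfov" (degrees; the focal length in pixels is half the picture's height over the tangent of half this angle, whatever the lens; pixels are square), "cx", "cy" (the principal point, pixels), "world_from_camera" (4x4, takes a point from camera to world coordinates). Camera axes: x right, y up, looking along -z (the intrinsics and any distortion apply to the point x, -y, -z); pixel columns grow to the right and rows downward; lengths in mm; the calibration is good to about 2 mm. The wrist camera is an equidistant fisheye: a pixel r from the principal point sees the ray r / f radians off the axis. A picture is of the moment at which its call begins: read the wrist's pose just before it. camera_info takes no time and is no camera call; for the wrist camera it gives the pose at the moment of the call.
A pose or a line that the arm cannot do raises manip.Unreachable and nothing moves.
- manip.sign_off(): hands the job in, once; it reports no verdict.
The state is a dict: "t": time; "qpos": joint angles; "joint_velocities": joint speeds; "effort": joint torques, N m; "eef_pos": TCP position; "orientation": TCP orientation; "contact_force": force on the tool from outside, world axes, zero at the start; "moment": the same for the moment, N m; "grip_width": opening from 0.0 (shut) to 1.0 (fully open).
Only numpy, scipy, OpenCV 4.12 (cv2) and the standard library are available. Lean on these libraries where they do the work, as an engineer would, in place of code of your own. Each camera call takes 0.05 s, during which the arm holds its last target. There are 200 camera calls.

### The job

The blue kettle is boiling over on one of the two hot plates: push that plate's red mushroom stop all the way in so that it latches and stays down by itself, then turn that plate's grey dial back to off, and only then twist the red stop clockwise so that it pops up again, and let go. Leave the other hot plate's stop and dial alone, and do not shift or tip anything standing on the counter or the plates.

Things in the scene. Friction and masses are not known exactly. Their poses are not given: they have to be found in the camera images.
- hotplate_left: The left hot plate, fixed, steel, 260 mm wide, with a black console along its front (-x). Origin: under its middle, on the counter. Dark round heating disc, 190 mm across, its top 80 mm up, centred at x = +65 mm. Console face 140 x 260 mm, sloping up and away from the robot at 30 degrees; its centre is at x = -115 mm, 75 mm up; its upper edge 110 mm up.
- plate_left (a point): Centre of the top of the left hot plate's heating disc.
- stop_left_top (a point): Centre of the top of the left red mushroom stop (on a yellow disc, 62 mm right of the console's middle as the robot sees it). z = its axis, out of the sloping face; x = up the slope. Head 60 mm across, 22 mm thick, on a 50 mm collar 10 mm high; its top is 44 mm off the face when up, 34 mm when latched. Takes 5 to 8 N along its axis.
- stop_left (a joint): How far the left stop is pressed, m: 0 up; end of travel 0.012; pushed beyond about 0.0105 it latches and stays at about 0.010 when let go; it springs up only when its head is turned clockwise.
- twist_left (a joint): Turn of the left stop's head about its axis, rad, clockwise (seen looking at the face) positive, 0 to 1.1. A light spring returns it to 0. A latched stop is freed at about 0.6 and over; then, once let go, it pops up.
- dial_left_grip (a point): On the axis of the left grey power dial (62 mm left of the console's middle), 37 mm off the face. z = the axis, out of the face; x = along the grip bar; turns with the dial. Bar 57 mm long, 14 mm thick, top 44 mm off the face, on a 60 mm disc 14 mm high. White pointer mark at the bar's -x end.
- dial_left_tip (a point): Pointer end of the left dial's grip bar, 28.5 mm from the dial's axis.
- dial_left (a joint): Angle of the left dial, rad: 0 = off, against its stop, white pointer straight down the slope at the green dot; grows clockwise (seen looking at the face), up to 4.0. It stays where it is left.
- hotplate_right: The right hot plate, fixed, steel, 260 mm wide, with a black console along its front (-x). Origin: under its middle, on the counter. Dark round heating disc, 190 mm across, its top 80 mm up, centred at x = +65 mm. Console face 140 x 260 mm, sloping up and away from the robot at 30 degrees; its centre is at x = -115 mm, 75 mm up; its upper edge 110 mm up.
- plate_right (a point): Centre of the top of the right hot plate's heating disc.
- stop_right_top (a point): Centre of the top of the right red mushroom stop (on a yellow disc, 62 mm right of the console's middle as the robot sees it). z = its axis, out of the sloping face; x = up the slope. Head 60 mm across, 22 mm thick, on a 50 mm collar 10 mm high; its top is 44 mm off the face when up, 34 mm when latched. Takes 5 to 8 N along its axis.
- stop_right (a joint): How far the right stop is pressed, m: 0 up; end of travel 0.012; pushed beyond about 0.0105 it latches and stays at about 0.010 when let go; it springs up only when its head is turned clockwise.
- twist_right (a joint): Turn of the right stop's head about its axis, rad, clockwise (seen looking at the face) positive, 0 to 1.1. A light spring returns it to 0. A latched stop is freed at about 0.6 and over; then, once let go, it pops up.
- dial_right_grip (a point): On the axis of the right grey power dial (62 mm left of the console's middle), 37 mm off the face. z = the axis, out of the face; x = along the grip bar; turns with the dial. Bar 57 mm long, 14 mm thick, top 44 mm off the face, on a 60 mm disc 14 mm high. White pointer mark at the bar's -x end.
- dial_right_tip (a point): Pointer end of the right dial's grip bar, 28.5 mm from the dial's axis.
- dial_right (a joint): Angle of the right dial, rad: 0 = off, against its stop, white pointer straight down the slope at the green dot; grows clockwise (seen looking at the face), up to 4.0. It stays where it is left.
- kettle: Blue kettle, 170 mm across and 180 mm high with a black arched handle and a spout (its +x), on one of the hot plates; this tells which hot plate is meant. Origin: centre of its underside.
- saucepan: Steel saucepan, 176 mm across, 85 mm high, with a black handle 150 mm long (its +x), on the other hot plate. Origin: centre of its underside.
- pepper_mill: Dark wooden pepper mill, 56 mm across, 190 mm high, standing between or behind the hot plates. Origin: centre of its underside.
- ramekin: Terracotta bowl, 90 mm across, 45 mm high, right of the right hot plate. Origin: centre of its underside.
- mug: White mug, 80 mm across, 95 mm high, left of the left hot plate. Origin: centre of its underside.
- oil_bottle: Green oil bottle, 66 mm across, 220 mm high, right of the right hot plate. Origin: centre of its underside.

How it is judged (in metres and radians):
On the way, in this order (a step that is already met when the one before it is completed fails the run):
1. the stop of the kettle's hot plate is latched down by itself, untouched, its dial still on (((horizontal distance between kettle and plate_left below 0.06 m and value of joint stop_left above 0.008 m and value of joint dial_left above 0.35 rad and contact force between hotplate_left and the fingers below 0.1 N and contact force between hotplate_left and the arm below 0.1 N) or (horizontal distance between kettle and plate_right below 0.06 m and value of joint stop_right above 0.008 m and value of joint dial_right above 0.35 rad and contact force between hotplate_right and the fingers below 0.1 N and contact force between hotplate_right and the arm below 0.1 N))), for 0.2 s.
2. its dial is turned to off (within 0.15 rad) while the stop is still down (((horizontal distance between kettle and plate_left below 0.06 m and value of joint stop_left above 0.008 m and value of joint dial_left below 0.15 rad) or (horizontal distance between kettle and plate_right below 0.06 m and value of joint stop_right above 0.008 m and value of joint dial_right below 0.15 rad))), for 0.2 s.
At the end, for the whole second after the job is handed in: The kettle stands upright on its hot plate (within 60 mm of the disc's centre), that plate's stop is up again (within 2 mm), its dial is off (within 0.15 rad) and both are let go; the other plate's stop is up (((horizontal distance between kettle and plate_left below 0.06 m and value of joint each of stop_left, stop_right below 0.002 m and value of joint dial_left below 0.15 rad and angle between kettle's own z axis and vertical below 0.1 rad and contact force between hotplate_left and the fingers below 0.1 N and contact force between hotplate_left and the arm below 0.1 N) or (horizontal distance between kettle and plate_right below 0.06 m and value of joint each of stop_right, stop_left below 0.002 m and value of joint dial_right below 0.15 rad and angle between kettle's own z axis and vertical below 0.1 rad and contact force between hotplate_right and the fingers below 0.1 N and contact force between hotplate_right and the arm below 0.1 N))); the robot touches nothing.
It fails at once if the other hot plate's stop is pressed by more than 5 mm, or its dial turned (pointer end moved by more than 8 mm) ((horizontal distance between kettle and plate_left below 0.06 m and (value of joint stop_right above 0.005 m or distance of dial_right_tip from where it was at the start of the episode above 0.008 m)) or (horizontal distance between kettle and plate_right below 0.06 m and (value of joint stop_left above 0.005 m or distance of dial_left_tip from where it was at the start of the episode above 0.008 m))).
It fails at once if the kettle, saucepan, pepper mill, ramekin, mug or oil bottle is shifted by more than 30 mm or tipped by more than 0.35 rad (distance of any of kettle, saucepan, pepper_mill, ramekin, mug, oil_bottle from where it was at the start of the episode above 0.03 m or angle between any of kettle, saucepan, pepper_mill, ramekin, mug, oil_bottle's own z axis and vertical above 0.35 rad).
It also fails if it takes over 53 s, if anything falls off the work surface, if the arm or the gripper's body presses on something with over 40 N, if the wrist force passes 120 N, or if a joint passes its speed limit or range.

## Working session

There is one attempt and no reset: what is moved stays moved. The work goes in short steps, each a Python script; the robot and the scene stay as the last script left them, time stands still between calls to the robot, and variables do not carry over. Pictures are saved under pics/ and viewed, about 8 in all and at most 12, crops included, and the job is handed in when it is done.

```bash
ls; mkdir -p pics
python3 - <<'E'
from plant import manip
import cv2,numpy as np
for n in("top","side"):
    p,d=manip.capture(n); np.savez(f"pics/{n}.npz",p=p,d=d); cv2.imwrite(f"pics/{n}0.png",p[:,:,::-1])
    i=manip.camera_info(n); print(n,i)
print(manip.observe())
E
```

```text
pics
top {'vfov': 50.992194687546785, 'cx': 311.5379527270148, 'cy': 235.8011544759077, 'world_from_camera': array([[ 1.32111768e-03,  9.92130266e-01, -1.25202995e-01,
         4.10948396e+02],
       [-9.99856036e-01,  3.42851311e-03,  1.66178464e-02,
        -1.69515213e+01],
       [ 1.69163284e-02,  1.25163016e-01,  9.91991964e-01,
         1.58219079e+03],
       [ 0.00000000e+00,  0.00000000e+00,  0.00000000e+00,
         1.00000000e+00]])}
side {'vfov': 42.32693623530871, 'cx': 322.5420835743928, 'cy': 231.30293932552138, 'world_from_camera': array([[-9.67609679e-01,  2.02045297e-01, -1.51357875e-01,
         3.07660315e+02],
       [-2.52149839e-01, -7.44210837e-01,  6.18522990e-01,
         1.12075711e+03],
       [ 1.23274900e-02,  6.36653695e-01,  7.71051299e-01,
         1.54547118e+03],
       [ 0.00000000e+00,  0.00000000e+00,  0.00000000e+00,
         1.00000000e+00]])}
{'t': 0.1, 'qpos': array([-1.37114037e+00,  2.21172562e-01,  1.52752842e+00,  2.86441814e-05,
        1.39467569e+00, -1.26113119e-01]), 'joint_velocities': array([-0.00071981, -0.00073143, -0.00254016, -0.00055925, -0.00088119,
       -0.000517  ]), 'effort': array([ 8.36628096e-04, -4.98243070e+01, -3.90546405e+01, -2.76249275e-04,
        5.61355264e-03,  3.86601130e-05]), 'eef_pos': array([ 199.91895472, -591.6279321 ,  255.27612463]), 'orientation': array([ 9.86763634e-01,  1.62162679e-01, -1.87043530e-05, -8.91926342e-04]), 'contact_force': array([-0.50006371,  0.67089324,  0.46678626]), 'moment': array([ 0.00426881, -0.02110133, -0.00286971]), 'grip_width': 1.0030895753457167}
```

View pics/top0.png

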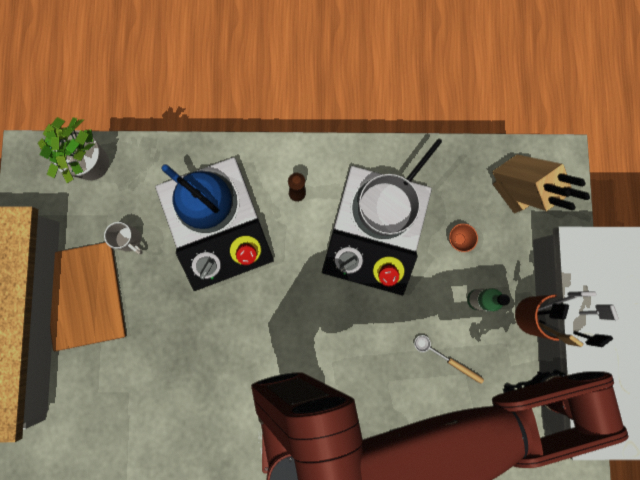

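View pics/side0.png

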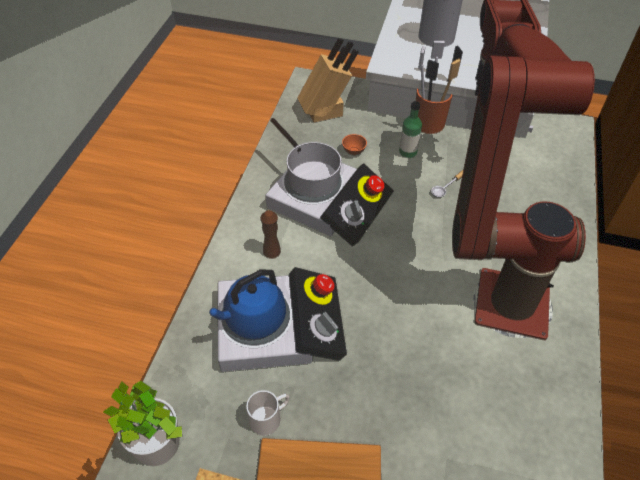

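The kettle is on the left plate, with its stop at about (246,252) px in the top view, its dial at (206,265), and the console tilted in yaw. Next is a coarse 3D fit from both cameras.

```bash
cat > h.py <<'E'
from plant import manip
import cv2,numpy as np
from scipy.spatial.transform import Rotation as R
def cloud(d,i,fish=False):
    f=240/np.tan(np.radians(i["vfov"]/2)); v,u=np.mgrid[:480,:640]
    x=(u-i["cx"])/f; y=(v-i["cy"])/f
    if fish:
        r=np.hypot(x,y)+1e-9; s=np.where(r<1.5,np.tan(np.minimum(r,1.5))/r,0); x=x*s;y=y*s
    P=np.stack([x*d,-y*d,-d,np.ones_like(d)],-1)@i["world_from_camera"].T
    return P[...,:3]
def masks(p):
    h=cv2.cvtColor(p,cv2.COLOR_RGB2HSV).astype(int); H,S,V=h[...,0],h[...,1],h[...,2]
    return dict(red=((H<6)|(H>174))&(S>170)&(V>90),yel=(H>22)&(H<34)&(S>150)&(V>110),blk=(V<45),gry=(S<50)&(V>70))
def fit(C,M,c0):
    near=np.linalg.norm(C[...,:2]-c0[:2],axis=-1)<170
    b=C[M['blk']&near&(C[...,2]>35)&(C[...,2]<118)]
    y=C[M['yel']&near]; A=np.r_[b,y]
    for k in range(8):
        m=A.mean(0); n=np.linalg.svd(A-m,full_matrices=False)[2][2]; n*=np.sign(n[2]); e=abs((A-m)@n); A=A[e<max(3*np.median(e),2)] if k<7 else A
    r=C[M['red']&near&(C[...,2]>60)]; h=(r-m)@n
    top=r[h>np.percentile(h,90)-3]
    return dict(m=m,n=n,nblk=len(A),res=np.median(e),redtop=(cv2.minEnclosingCircle(cv2.convexHull(top[:,:2].astype(np.float32)))[0],top.mean(0)),hred=np.percentile(h,[10,50,90,98]))
E
python3 - <<'E'
from h import *
for n in("top","side"):
    z=np.load(f"pics/{n}.npz"); C=cloud(z['d'],manip.camera_info(n)); M=masks(z['p'])
    if n=="top": c0=(C[252,246]+C[265,206])/2
    f=fit(C,M,c0); print(n,c0,f, "tilt",np.degrees(np.arccos(f['n'][2])),"yaw",np.degrees(np.arctan2(-f['n'][1],-f['n'][0])))
    px=[(252,246),(265,206),(200,202)] if n=="top" else [(286,324),(326,322)]
    for q in px: print(q,C[q])
E
```

```text
top [528.64586555 207.35701876 115.43168722] {'m': array([545.57772579, 212.50886812,  79.61945403]), 'n': array([-0.46483696, -0.17651011,  0.86762364]), 'nblk': 2451, 'res': np.float64(1.9898388377391416), 'redtop': ((541.2007446289062, 149.1665802001953), array([540.69324529, 149.40562012, 117.51816941])), 'hred': array([39.46579702, 43.52924725, 47.21122514, 49.13562242])} tilt 29.816345606279658 yaw 20.79301070589646
(252, 246) [548.00148357 150.10996266 112.64189974]
(265, 206) [509.29024753 264.60407485 118.22147469]
(200, 202) [673.32710326 253.15490029 257.81728498]
side [528.64586555 207.35701876 115.43168722] {'m': array([540.25044978, 240.71253684,  82.27872289]), 'n': array([-0.45157395, -0.15177577,  0.87922982]), 'nblk': 1116, 'res': np.float64(2.5453786488753556), 'redtop': ((536.7664184570312, 152.1016082763672), array([535.6000003 , 152.47410129, 115.76814247])), 'hred': array([33.28582015, 41.41344734, 45.67555252, 48.57181549])} tilt 28.450403650134543 yaw 18.57769781021714
(286, 324) [533.93232789 166.65683603 119.46675709]
(326, 322) [511.29134531 273.91406835  88.28674021]
```

```bash
cat >> h.py <<'E'
def frame(yaw,tilt=30):  # columns: up slope, left, normal (world)
    return (R.from_euler('z',yaw,degrees=True)*R.from_euler('y',-tilt,degrees=True)).as_matrix()
def tool(F,a=0): # tool z=-n, x rotated by a (rad, CCW about n) from up slope
    x=np.cos(a)*F[:,0]+np.sin(a)*F[:,1]; z=-F[:,2]
    return R.from_matrix(np.c_[x,np.cross(z,x),z]).as_quat()
E
python3 - <<'E'
from h import *
F=frame(20); c=np.array([540,208,82])+F[:,2]*230
q=tool(F); print(F[:,2],manip.solve_ik(c,q))
for a in np.radians([-90,-60,-30,30,60,90]):
  for nm,p in(("stop",np.array([540,150,118])),("dial",np.array([495,260,118]))): 
    j=manip.solve_ik(p+F[:,2]*60,tool(F,a)); print(nm,round(np.degrees(a)),None if j is None else np.round(j,2))
manip.move_ptp(c,q)
i=manip.camera_info("wrist"); p,d=manip.capture("wrist"); np.savez("pics/w.npz",p=p,d=d,i=i); cv2.imwrite("pics/w1.png",p[:,:,::-1]); print(i,manip.observe()['t'])
E
```

```text
[-0.46984631 -0.17101007  0.8660254 ] [ 0.12694642 -0.63099996  2.27946861  0.13263804  0.98430212  1.30393882]
stop -90 [ 0.02 -0.27  2.26  0.26  0.67  2.65]
dial -90 None
stop -60 [ 0.02 -0.27  2.26  0.26  0.67  2.13]
dial -60 [ 0.34 -0.27  2.26  0.01  0.63  2.6 ]
stop -30 [ 0.02 -0.27  2.26  0.26  0.67  1.6 ]
dial -30 [ 0.34 -0.27  2.26  0.01  0.63  2.08]
stop 30 [ 0.02 -0.27  2.26  0.26  0.67  0.56]
dial 30 [ 0.34 -0.27  2.26  0.01  0.63  1.03]
stop 60 [ 0.02 -0.27  2.26  0.26  0.67  0.03]
dial 60 [ 0.34 -0.27  2.26  0.01  0.63  0.51]
stop 90 [ 0.02 -0.27  2.26  0.26  0.67 -0.49]
dial 90 [ 0.34 -0.27  2.26  0.01  0.63 -0.02]
{'vfov': 65.70646984690485, 'cx': 322.67513544974395, 'cy': 235.23579634921848, 'world_from_camera': array([[ 3.40615474e-01,  9.15796637e-01, -2.12832370e-01,
         4.38308114e+02],
       [-9.40202535e-01,  3.31903903e-01, -7.65440579e-02,
         1.70539757e+02],
       [ 5.41103567e-04,  2.26177624e-01,  9.74085925e-01,
         4.20946980e+02],
       [ 0.00000000e+00,  0.00000000e+00,  0.00000000e+00,
         1.00000000e+00]])} 2.9583
```

View pics/w1.png

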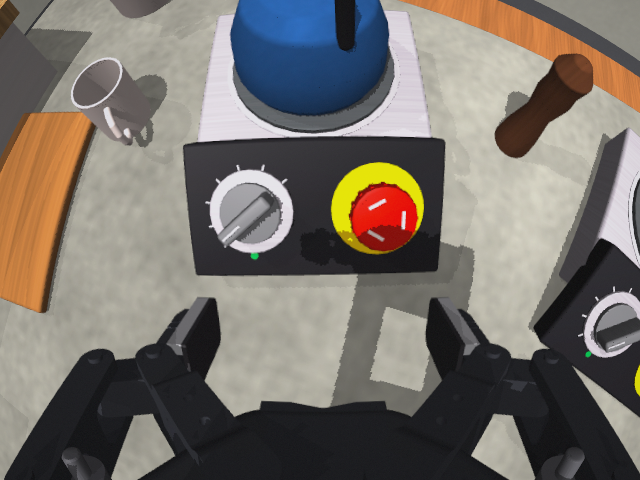

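The wrist view shows the pointer of the left dial at (228,238), lower left of its centre (250,212), so it is about 0.8 rad on. The red stop is at (385,217). Next I'll measure precisely in face coordinates.

Run:
```python
from h import *
z=np.load("pics/w.npz",allow_pickle=True); p,d,i=z['p'],z['d'],z['i'].item()
C=cloud(d,i,True); M=masks(p)
roi=np.zeros((480,640),bool); roi[130:285,178:452]=1
f=fit(C,{k:v&roi for k,v in M.items()},np.array([535,205,0])); print(f,"tilt",np.degrees(np.arccos(f['n'][2])),"yaw",np.degrees(np.arctan2(-f['n'][1],-f['n'][0])))
F=frame(20); m=f['m']
# rectangle of the face: everything close to the plane
L=(C-m)@F; h=(C-m)@f['n']
sel=roi&(d>0)&(abs(h)<2.5)&M['blk']
rc=cv2.minAreaRect(L[sel][:,:2].astype(np.float32)); print("face rect",rc)
cw=m+F@np.r_[rc[0],0]; print("face centre",cw)
print("edges up pct",np.percentile(L[sel][:,0],[0.3,99.7]),"left",np.percentile(L[sel][:,1],[.3,99.7]))
s=roi&M['red']&(h>38); print("stop top h",np.median(h[s]),"circle",cv2.minEnclosingCircle(L[s][:,:2].astype(np.float32)),"mean",L[s].mean(0))
s=roi&(d>0)&(h>39)&(L[...,1]>10); r=cv2.minAreaRect(L[s][:,:2].astype(np.float32)); print("bar",r,np.median(h[s]),s.sum())
pc=np.linalg.svd(L[s][:,:2]-L[s][:,:2].mean(0),full_matrices=False)[2][0]; print("bar dir up,left",pc,"mean",L[s].mean(0))
y=roi&M['yel']; print("yel circle",cv2.minEnclosingCircle(L[y][:,:2].astype(np.float32)))
for n,q in dict(pointer=(237,228),green=(256,255)).items(): print(n,L[q],h[q])
```

```text
{'m': array([534.99831737, 157.17240275,  64.78040362]), 'n': array([-0.48531888, -0.18679341,  0.85415093]), 'nblk': 7166, 'res': np.float64(0.5698385897284377), 'redtop': ((500.5028076171875, 154.83763122558594), array([536.86056876, 149.75126436, 115.74320798])), 'hred': array([40.76243174, 42.46452838, 43.58749875, 44.31260275])} tilt 31.33394100330724 yaw 21.05111622943235
face rect ((22.761573791503906, 52.68083953857422), (137.2262420654297, 256.5973205566406), 0.6307270526885986)
face centre [535.50372505 213.41813458  76.16119052]
edges up pct [-46.32427264  75.32068593] left [-75.03913628 169.55401362]
stop top h 42.52792044573217 circle ((52.12905502319336, 9.704513549804688), 62.56980895996094) mean [25.5740565  -7.23370044 44.34627767]
bar ((22.760713577270508, 74.88478088378906), (45.874755859375, 130.0687713623047), 0.4635801911354065) 42.23577142844035 1413
bar dir up,left [-0.05128658  0.99868398] mean [23.1802402  81.53619926 43.46514386]
yel circle ((42.90788269042969, 8.212127685546875), 71.09307098388672)
pointer [  8.52283281 128.91331604  44.96969243] 43.528000216652956
green [-25.19309643 114.00235173   1.26906139] 0.7657051944422536
```

```bash
cat >> h.py <<'E'
F=frame(20.5); CEN=np.array([535.5,213.4,75.6])
def at(left,h): return CEN+F@np.array([0,left,h])
STOP,DIAL=-62,62
def st():
    o=manip.observe(); print("t",round(o['t'],2),"loc",np.round((o['eef_pos']-CEN)@F,1),"f",np.round(o['contact_force']@F,1),"grip",round(o['grip_width'],3)); return o
def snap(n):
    i=manip.camera_info("wrist"); p,d=manip.capture("wrist"); np.savez(f"pics/{n}.npz",p=p,d=d,i=i); cv2.imwrite(f"pics/{n}.png",p[:,:,::-1])
E
python3 - <<'E'
from h import *
q=tool(F)
manip.gripper_to(0.0,30)
manip.move_ptp(at(STOP,120),q); st()
manip.servo_line(at(STOP,75),v=120); st()
print(manip.servo_line(at(STOP,54.5),v=25,guard=30)); st()
manip.sleep(.1); st()
manip.servo_line(at(STOP,140),v=150); st()
manip.sleep(.2); snap("w2")
E
```

```text
t 4.3 loc [ -0.2 -61.9 120.1] f [-0.   0.5  0.1] grip -0.001
t 4.83 loc [  1.3 -61.6  76.1] f [-0.7  0.5 -0.4] grip -0.003
True
t 5.58 loc [  1.2 -62.1  56.6] f [-3.7 -0.6 19.8] grip -0.002
t 5.67 loc [  1.2 -62.2  56.6] f [-3.8  0.1 17.9] grip 0.001
t 6.38 loc [ -0.6 -62.  139.3] f [-0.5 -0.5  0. ] grip -0.001
```

View pics/w2.png

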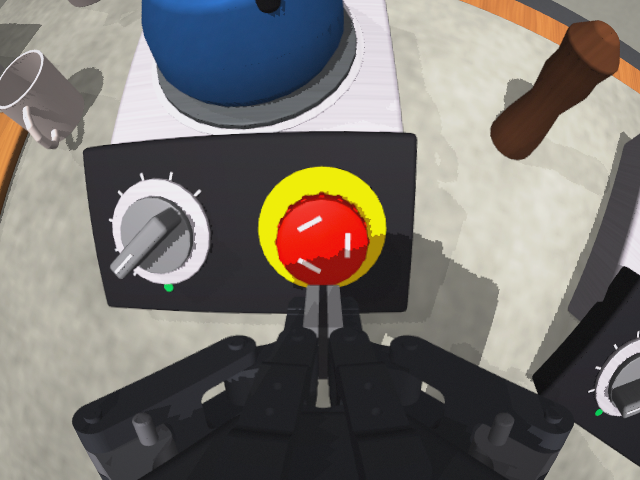

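The stop bottomed out at 31.6 mm off the face with about 19 N. The picture shows the head at (322,240) apparently down. I'll check its height by depth before moving on.

```bash
cat >> h.py <<'E'
def redh(n):
    z=np.load(f"pics/{n}.npz",allow_pickle=True); L=(cloud(z['d'],z['i'].item(),True)-CEN)@F; m=masks(z['p'])
    near=(abs(L[...,0])<80)&(abs(L[...,1]+62)<50); g=near&(abs(L[...,2])<8)&m['yel']
    s=near&m['red']&(np.hypot(L[...,0],L[...,1]+62)<22); print("red h",np.median(L[s][:,2]),"face h",np.median(L[g][:,2]))
    b=(L[...,2]>38)&(L[...,2]<50)&(np.hypot(L[...,0],L[...,1]-62)<32); b=cv2.morphologyEx(b.astype(np.uint8),cv2.MORPH_OPEN,np.ones((3,3)))>0
    X=L[b][:,:2]
    if len(X): v=np.linalg.svd(X-X.mean(0),full_matrices=False)[2][0]; v*=-np.sign(v[0]); print("bar centre",X.mean(0),"dial angle",np.arctan2(v[1],-v[0]))
E
python3 - <<'E'
from h import *
redh("w"); redh("w2")
E
```

```text
red h 43.89741962155955 face h 1.8478104886081963
bar centre [ 1.21752483 61.27449456] dial angle 0.8750825803750482
red h 34.326631834786 face h 1.818132621611837
bar centre [ 1.57415984 59.71676653] dial angle 0.8735448277638493
```

Latched: the head went from 43.9 to 34.3 mm. The dial reads 0.87 rad. Now the dial.

Run:
```python
from h import *
a=-0.87; off=lambda h: at(61,h)+F[:,0]*1
manip.move_ptp(off(140),tool(F,a)); manip.gripper_to(0.55)
manip.servo_line(off(75),v=150)
print(manip.servo_line(off(47),v=60,guard=15)); st()
manip.gripper_to(0.0,40); o=st()
j=np.array(o['qpos']); 
for k in range(1,5):
    jj=j.copy(); jj[5]-=(0.87+0.05)*k/4; manip.set_joints(jj)
    o=st(); print(np.round(o['moment']@F,2),round(o['qpos'][5],2))
manip.gripper_to(0.5); manip.servo_line(off(140),v=150); st(); snap("w3"); redh("w3")
```

```text
False
t 9.57 loc [ 1.1 61.  47.1] f [0.  1.  0.5] grip 0.548
t 9.97 loc [ 0.7 60.5 47.4] f [-3.4 -5.1 10.4] grip 0.155
t 10.3 loc [ 1.1 60.9 47.6] f [ 1.   3.3 -4.8] grip 0.154
[ 0.74 -0.18  0.04] 2.19
t 10.63 loc [ 1.4 61.5 47.6] f [ 3.9  7.3 -6.8] grip 0.153
[ 1.44 -0.39  0.07] 1.96
t 10.97 loc [ 1.6 62.1 47.6] f [ 2.9  9.8 -8.5] grip 0.155
[ 2.04 -0.41  0.03] 1.73
t 11.3 loc [ 2.  62.5 47.8] f [ 4.5 13.2 -7.8] grip 0.153
[ 2.36 -0.44 -0.55] 1.5
t 12.46 loc [  0.6  60.9 139.6] f [-0.9 -0.2 -0. ] grip 0.5
red h 34.44559726835162 face h 1.939444365215325
bar centre [ 1.59157291 62.74441159] dial angle -0.011030867612742594
```

View pics/w3.png

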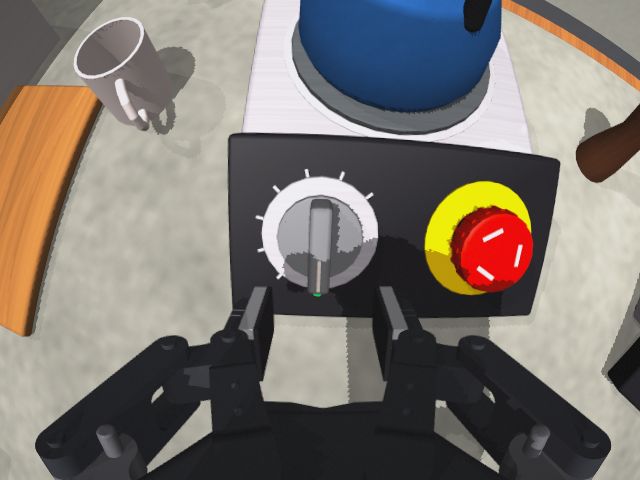

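The dial points at the green dot (318,294), measured at −0.01 rad, and the stop is still down at 34.4 mm. Now the clockwise twist.

Run:
```python
from h import *
a=0.42; off=lambda h: at(-61.3,h)+F[:,0]*1.5
manip.gripper_to(1.0)
manip.move_ptp(off(140),tool(F,a))
manip.servo_line(off(65),v=150)
print(manip.servo_line(off(35),v=50,guard=12)); st()
manip.gripper_to(0.0,30); o=st()
j=np.array(o['qpos'])
for k in range(1,5):
    jj=j.copy(); jj[5]+=0.9*k/4; manip.set_joints(jj)
    o=st(); print(np.round(o['moment']@F,2),round(o['qpos'][5],2))
manip.gripper_to(1.0); manip.sleep(.2); st(); manip.servo_line(off(140),v=150); st(); snap("w4"); redh("w4")
```

```text
False
t 15.24 loc [  1.3 -61.3  34.8] f [ 0.6  0.9 -0.4] grip 1.0
t 15.6 loc [  1.4 -60.7  35.2] f [-0.4  4.1  4.1] grip 0.688
t 15.93 loc [  1.5 -61.   35.4] f [-2.1 -0.7  3.5] grip 0.69
[-0.53  0.5  -0.02] 0.81
t 16.25 loc [  1.5 -61.5  35.3] f [-1.6 -4.1  3.1] grip 0.691
[-0.95  0.6   0.01] 1.04
t 16.57 loc [  1.3 -61.9  35.2] f [-2.7 -5.2  3.9] grip 0.692
[-1.36  0.87  0.07] 1.26
t 16.9 loc [  1.  -62.2  35.2] f [-4.4 -8.3  4.2] grip 0.69
[-1.83  1.17  0.11] 1.49
t 17.48 loc [  1.4 -60.5  35.2] f [0.2 0.4 0.8] grip 0.999
t 18.33 loc [  1.  -61.2 139.5] f [-0.3 -0.1 -0.1] grip 1.001
red h 43.83825099618909 face h 1.7704566481151878
bar centre [15.94006892 60.93654876] dial angle 0.02459688027536354
```

View pics/w4.png

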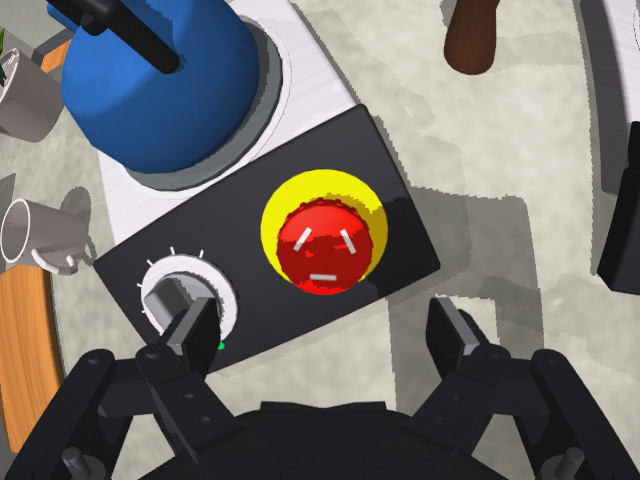

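The stop is back up at 43.8 mm, the same as at the start. The dial is partly hidden by a finger, so I'll back off and check it once more before handing in.

Run:
```python
from h import *
manip.move_ptp(at(0,225),tool(F)); manip.sleep(.3); snap("w5"); redh("w5"); print(np.round(manip.observe()['contact_force'],2))
p,_=manip.capture("side"); a=np.load("pics/side.npz")['p']
dif=np.abs(p.astype(int)-a).max(-1)
h=lambda im:masks(im)['red'][150:310,290:400].nonzero()
b=lambda im:[np.round(np.mean(v),2) for v in ((cv2.cvtColor(im,cv2.COLOR_RGB2HSV)[...,0]>100)&(cv2.cvtColor(im,cv2.COLOR_RGB2HSV)[...,0]<125)&(cv2.cvtColor(im,cv2.COLOR_RGB2HSV)[...,1]>140)).nonzero()]
print("kettle px before/after",b(a),b(p))
manip.sign_off()
```

```text
red h 43.90495323687351 face h 1.8968704961782124
bar centre [ 0.49348237 61.88617739] dial angle 0.00380186371758232
[-0.19 -0.38 -0.01]
kettle px before/after [np.float64(307.2), np.float64(261.24)] [np.float64(307.5), np.float64(259.3)]
the job is handed in; nothing more can be done
```

The kettle was on the left hot plate, and I worked only on that plate. I pressed its stop until it latched and turned its dial to off. I then twisted the stop clockwise so it popped up, let go, backed the arm away and handed the job in. The last logged clock reading before the final checks was 18.3 s of the 53 s allowed.

| Check | Start | After press | After dial | At hand-in |
|---|---|---|---|---|
| Stop top, height off the face (mm) | 43.9 | 34.3 (latched) | 34.4 (still down) | 43.9 (up) |
| Dial angle (rad) | 0.87 | 0.87 | −0.01 | 0.004 |

- **Contact:** the last tool-force reading was under 0.5 N, so I take it that nothing was being touched.
- **Kettle:** in the side view, its blue area shifted by about 2 px. I put that down to the arm now covering part of it, not to the kettle moving, but I did not confirm it.
- **Not re-measured:** I did not check the right plate's stop and dial or the other items at the end. The arm stayed over the left console during the work.

No check failed.

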